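# Rehang the dispersing tools on the drying stand

## Robot

A 7-joint arm with a two-finger parallel gripper is mounted at the origin on the work surface. World frame = base frame: x ahead of the robot, y to its left, z up, the work surface at z = 0. Lengths are in m, angles in rad, forces in N, time in s.
With the tool pointing down it reaches from about 0.425 to 0.8 m from the base axis. Payload 8.3 kg.
Tool frame: the origin (TCP) lies on the centre line of the jaws, within the pads' length; the fingertips stand 19 mm ahead of it and the grasp point (between the pads) is the TCP (manip.tcp_to_tips is the distance from the TCP to the fingertips, in m); z points along the fingers, y is the line along which they close (so a half turn about z gives the same grasp; the last joint's range is limited). The gripper opens to 85 mm and grips with 20 to 120 N. Pads are 22 mm wide; open, the fingers measure 114 mm over their backs; the gripper's body (76 mm by 85 mm) begins 54 mm behind the grasp point. The pads swing forward as they close: fully open they stand 13 mm farther back than shut.
Start: joints at [-1.402, 0.383, 0.016, 1.37, -0.006, 1.388, -0.046], TCP at [0.144, 0.608, 0.225] pointing down, gripper open.
Joint ranges: [-2.95, 2.95], [-0.25, 2.06], [-1.52, 1.56], [0.18, 2.33], [-1.44, 4.58], [0.02, 2.06], [-3.01, 3.01]. Speed limits (rad/s): [2.39, 2.39, 3.01, 3.01, 3.14, 3.14, 3.14].

## Interface

Orientations are given as a rotation vector (axis times angle).
In Python, from plant import manip gives the robot as it stands.
- The arm moves only by the tool send_rows, never from a script. Its argument "deltas" is a list of rows, each a list of 3 entries, a list of its own where there are three numbers: the shift along the tool's x, y, z normalised to -1 to 1, where 1 is 0.15 m, then the turn about the tool's z normalised to -1 to 1, where 1 is 180 degrees, then the opening, from 0 (shut) to 1 (fully open). In form: [[[dx, dy, dz], twist, claw], ...]. A call has 1 to 12 rows; each row is the pose to reach, as a shift and turn from the pose commanded when the call began, along the tool's axes at that moment, turning the shorter way round; what a row does not reach only later rows make up. A row lasts 1/12 s, in which the tool goes at most 41.7 mm and 7.16 degrees, less where a joint would pass 70% of its speed; a pose out of reach is approached as far as the arm can. A call with a number of a shift or a turn outside -1 to 1 is refused whole. A call with a gripper value outside its range is refused whole. The fingers move at their own pace and stop on an object; the grip force is fixed at half the most. Time passes only in rows, so rows that repeat a pose let the fingers close. It gives the time, the measured TCP pose, the force, the opening and the grip force at its end, in the units of the state.
- manip.state(): the state, without advancing time (a new reading comes with each control period).
- manip.snapshot(name): name is "scene" or "top"; returns a dict with "pixels" (480x640x3 uint8, blue, green, red), "mtx" (3x3 intrinsics, pixels), "dist_coeffs" ([k1, k2, p1, p2, k3] as OpenCV has them; the pictures are not rectified), "world_from_camera" (4x4, takes a point from camera to world coordinates). Camera axes: x right, y down, z forward; pixel columns grow to the right and rows downward; lengths in m; the calibration is good to about 2 mm. A picture is of the moment at which its call begins. There is no depth.
- manip.close_job(): hands the job in; it is judged then, once.
The state is a dict: "time_s": time; "joints": joint angles; "qd": joint speeds; "effort": joint torques, N m; "tool_pos": TCP position; "tool_rot": TCP orientation; "force": force on the tool from outside, world axes, zero at the start; "torque": the same for the moment, N m; "opening": opening from 0.0 (shut) to 1.0 (fully open); "gripper_force": force on a finger pad.
Only numpy, scipy, OpenCV 4.12 (cv2) and the standard library are available. Lean on these libraries where they do the work, as an engineer would, in place of code of your own. Each camera call takes 0.05 s, during which the arm holds its last target. There are 200 camera calls.

## Task

Two steel homogeniser tools (a thick-hubbed and a slim-hubbed one, both round) hang by their collars in keyhole slots of the three-slot store rack. Slide the thick one to its slot's wide end, lift it out, and hang it upright in the single keyhole slot of the drying stand, fully home at the narrow blind end; then hang the slim one in the same slot behind it, its collar clear of the wide end and flat on the plate. Do not drop the tools, and leave the square-headed stirrer, the flasks and the other things on the bench where they are.

Things in the scene. Friction and masses are not known exactly. Their poses are not given: they have to be found in the camera images.
- store_rack: fixed grey plate, 155 x 215 x 6 mm, on corner legs over a 6 mm white tray; left or right, yaw up to 0.35. Origin on the bench; plate top at z = 125 mm. Three keyhole slots along x, at y = -70, 0, 70 mm: wide end 36 mm across centred at x = -45 mm, narrow part 16 mm wide from x = -27 mm to its blind end at 60 mm. Tools hang at x = 12 to 48 mm
- dry_stand: fixed aluminium plate, 177 x 100 x 6 mm, on corner legs over a 6 mm white tray, empty; on the other side, yaw up to 0.9. Origin on the bench; plate top at z = 125 mm. One keyhole slot along x at y = 0: wide end 36 mm across centred at x = -49 mm, narrow part 16 mm wide from x = -31 mm to its blind end at 75 mm (a tool's axis reaches x = 69 mm)
- thick_tool: steel tool hung in a store rack slot. Origin on its upright axis at the collar's underside, z up. Collar 44 mm in diameter from z = 0 to 6 mm, round hub 34 mm in diameter from 6 to 51 mm (top), shaft 12 mm in diameter down to -74 mm, round foot 28 mm in diameter from -74 to -100 mm. The foot passes only a wide end, the collar nowhere. About 0.3 kg
- slim_tool: steel tool hung in a store rack slot. Origin on its upright axis at the collar's underside, z up. Collar 44 mm in diameter from z = 0 to 6 mm, round hub 22 mm in diameter from 6 to 51 mm (top), shaft 12 mm in diameter down to -74 mm, round foot 20 mm in diameter from -74 to -100 mm. The foot passes only a wide end, the collar nowhere. About 0.18 kg
- stirrer: stirrer hung in the remaining slot of the store rack, to be left there: black square head 26 mm wide, on the same 44 mm collar, 12 mm shaft and a small 28 mm propeller. Origin on the axis at the collar's underside; head top at 41 mm
- flask_a: loose volumetric glass flask between rack and stand on the robot's side: bulb 80 mm in diameter up to about 50 mm high, narrowing to a 22 mm neck at 100 mm, blue stopper (28 mm) with its top at 218 mm. Origin at the centre of its underside
- flask_b: a second flask just like flask_a, farther from the robot
- bottle: loose glass jar with blue cap, 54 mm in diameter, 100 mm high, between the two flasks. Origin at the centre of its underside
- tube_rack: loose white test-tube rack, 90 x 200 mm, up to 104 mm high with tubes, at the back of the bench. Origin at the centre of its underside
- beaker: loose glass beaker, 70 mm in diameter, 90 mm high, at the right side. Origin at the centre of its underside
- spatula: loose steel spoon spatula, 180 mm long, lying flat at the back. Origin on its underside
Things that resemble listed ones, but are neither listed nor needed, are in the scene too. What is shaped like the thick_tool but red or yellow is not meant.

How it is judged:
By the outcome, as a careful person would: the job done as asked, in the order asked, and still so for the second after the job is handed in, with the robot touching nothing.
It also fails if it takes over 72 s, if anything falls off the work surface, if the arm or the gripper's body presses on something with over 40 N, if the wrist force passes 120 N, or if a joint passes its speed limit or range.

## Working session

There is one attempt and no reset: what is moved stays moved. The work goes in short steps, Python scripts to look and compute and a tool call to move; the robot and the scene stay as the last step left them, time stands still between calls to the robot, and variables do not carry over. Pictures are saved under pics/ and viewed, at most 10 in all, crops included, and the job is handed in when it is done.

Besides the shell and the picture viewer there is one more tool, called as name(argument=value, ...) on one line, values as JSON. send_rows: Moves the arm, as the interface text tells. Scaled input: -1 to 1 covers 0.15 m each way for a shift and 180 degrees each way for a turn. Its arguments: {"type":"object","properties":{"deltas":{"type":"array","items":{"type":"array"}}},"required":["deltas"]}

```bash
ls; mkdir -p pics; python3 - <<'E'
from plant import manip
import cv2
for n in("scene","top"):
    s=manip.snapshot(n); cv2.imwrite(f"pics/{n}0.png",s["pixels"]); print(n,s["mtx"].tolist(),s["dist_coeffs"],s["world_from_camera"].round(4).tolist() if hasattr(s["world_from_camera"],'round') else s["world_from_camera"])
st=manip.state();print(st)
E
```

```text
pics
scene [[508.05143606838016, 0.0, 320.1394845486402], [0.0, 508.05143606838016, 243.12824829543786], [0.0, 0.0, 1.0]] [-0.04519701  0.          0.          0.          0.        ] [[-0.574, 0.5336, -0.6212, 1.2675], [0.8188, 0.3642, -0.4437, 0.3703], [-0.0106, -0.7633, -0.6459, 0.804], [0.0, 0.0, 0.0, 1.0]]
top [[553.9383907935226, 0.0, 323.862697892973], [0.0, 553.9383907935226, 238.31849816699406], [0.0, 0.0, 1.0]] [-0.17540089  0.          0.          0.          0.        ] [[-0.0216, -0.9836, 0.1789, 0.3888], [-0.9994, 0.0258, 0.0211, -0.1155], [-0.0253, -0.1784, -0.9836, 1.2207], [0.0, 0.0, 0.0, 1.0]]
{'time_s': 0.1, 'joints': array([-1.40186412,  0.38416401,  0.01636681,  1.37106099, -0.00630374,
        1.38819562, -0.04649459]), 'qd': array([ 6.75788098e-04, -3.07979460e-03, -9.54339232e-04, -1.45828495e-03,
        5.85727235e-04, -8.32220030e-04, -9.93120093e-05]), 'effort': array([ 3.40398321e-03, -6.29136658e+01,  8.47570896e-01, -3.72763681e+01,
        1.65724300e-02,  1.03412787e-02,  1.22150524e-05]), 'tool_pos': array([0.14345028, 0.60783193, 0.22376721]), 'tool_rot': array([-3.63206449e-01, -3.12033777e+00,  2.77900362e-03]), 'force': array([-0.00119295,  0.16137523, -0.37029206]), 'torque': array([-0.02389186,  0.03764459, -0.00868371]), 'gripper_force': 0.0, 'opening': 0.9962711779369365}
```

View pics/top0.png

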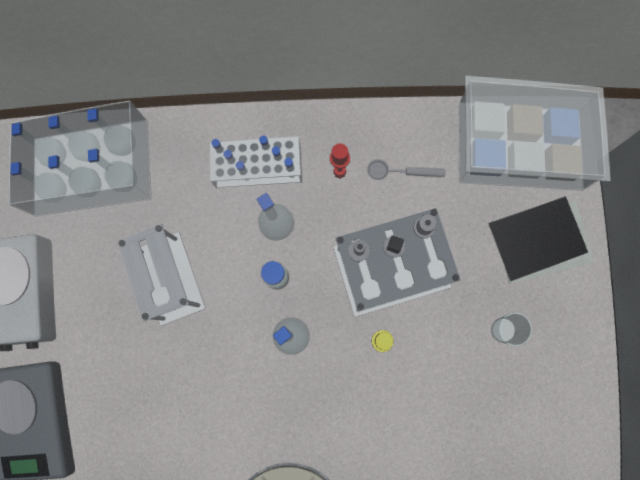

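View pics/scene0.png

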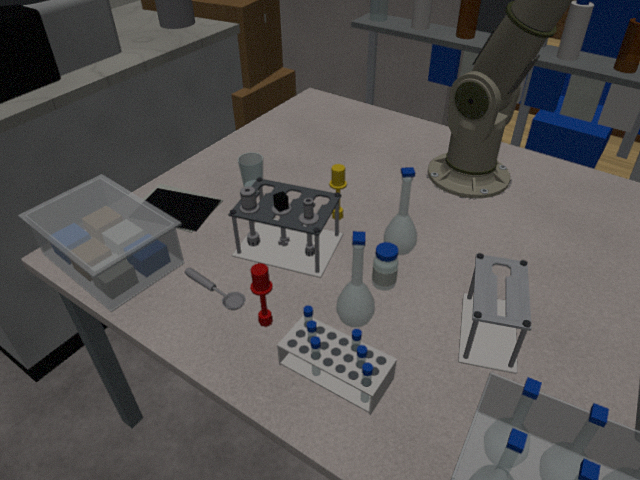

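The top view shows the rack at about (397,258) px, with slim left (359,248), stirrer in the middle (395,243) and thick right (427,223). The stand is at (160,272) with its wide end at (160,297). Both rack wide ends face the robot. I'll enlarge both.

```bash
python3 - <<'E'
import cv2,numpy as np
a=cv2.imread("pics/top0.png")
r=cv2.resize(a[200:320,330:470],None,fx=5,fy=5,interpolation=cv2.INTER_CUBIC)
d=cv2.resize(a[220:330,110:210],None,fx=5,fy=5,interpolation=cv2.INTER_CUBIC)
def g(i,x0,y0):
    for k in range(0,i.shape[1],50): cv2.line(i,(k,0),(k,8),(0,255,255),1); cv2.putText(i,str(x0+k//5),(k,18),0,.35,(0,255,255),1)
    for k in range(0,i.shape[0],50): cv2.line(i,(0,k),(8,k),(0,255,255),1); cv2.putText(i,str(y0+k//5),(8,k+4),0,.35,(0,255,255),1)
    return i
cv2.imwrite("pics/r1.png",g(r,330,200)); cv2.imwrite("pics/d1.png",g(d,110,220))
E
```

```text
(no output)
```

View pics/r1.png

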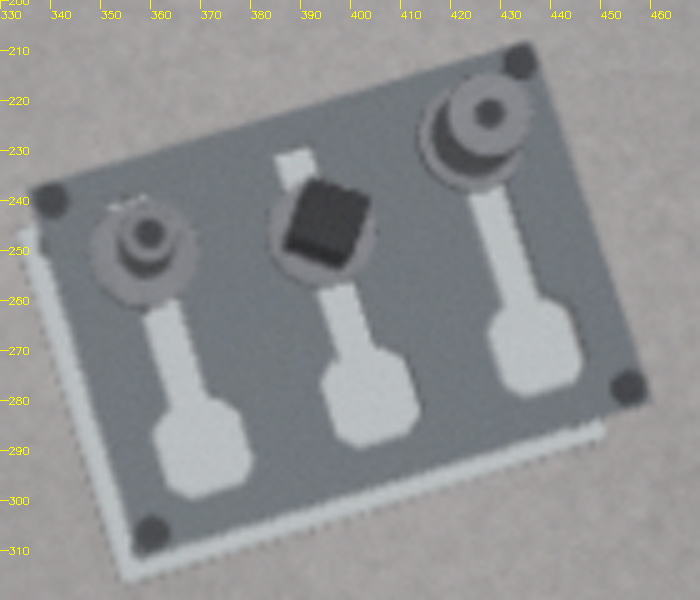

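View pics/d1.png

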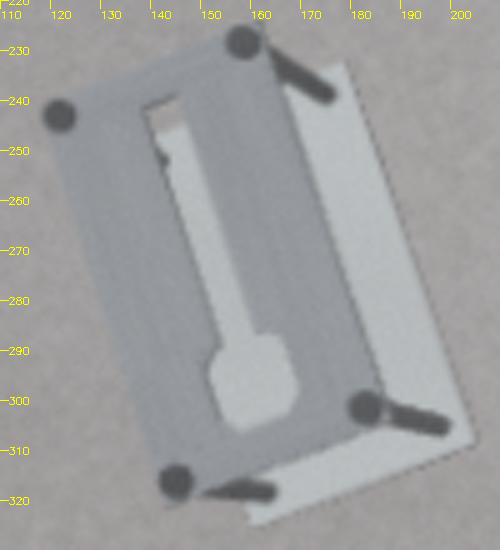

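The crops show clear leg tops, slot wide ends and collars. Now I'll fit the poses.

```bash
cat > lib.py <<'E'
import numpy as np,cv2
from scipy.optimize import least_squares
from scipy.spatial.transform import Rotation as Rn
def ray(s,px,z):
    p=cv2.undistortPoints(np.array(px,float).reshape(-1,1,2),s["mtx"],s["dist_coeffs"]).reshape(-1,2)
    T=np.array(s["world_from_camera"]); d=np.c_[p,np.ones(len(p))]@T[:3,:3].T
    return T[:3,3]+d*((z-T[2,3])/d[:,2])[:,None]
def proj(s,P):
    T=np.linalg.inv(s["world_from_camera"])
    return cv2.projectPoints(np.array(P,float).reshape(-1,1,3),cv2.Rodrigues(T[:3,:3])[0],T[:3,3],s["mtx"],s["dist_coeffs"])[0].reshape(-1,2)
def w(pose,l):  # local xy -> world xy
    c,s=np.cos(pose[2]),np.sin(pose[2]); return np.array(pose[:2])+np.atleast_2d(l)@np.array([[c,s],[-s,c]])
def loc(pose,p):
    c,s=np.cos(pose[2]),np.sin(pose[2]); return (np.atleast_2d(p)-pose[:2])@np.array([[c,-s],[s,c]])
E
cat > fit.py <<'E'
from lib import *; from plant import manip
s=manip.snapshot("top")
crop=lambda a,x,y:(np.array(a,float)+.5)/5-.5+[x,y]
sg=np.array([[1,1],[1,-1],[-1,-1],[-1,1]])
R=ray(s,crop([(32,188),(530,40),(652,402),(135,562),(203,447),(371,397),(535,346)],330,200),.125)[:,:2]
RL=ray(s,crop([(51,200),(519,62),(628,387),(152,532)],330,200),.125)[:,:2]
mr=np.r_[sg*[.0775,.1075],[[-.045,.07],[-.045,0],[-.045,-.07]]]
fr=lambda p:np.r_[(w(p,mr)-R).ravel(),(w(p,sg*p[3:5])-RL).ravel()]
a=least_squares(fr,[.5,-.2,.2,.07,.1]); print("rack",a.x.round(4)); print((fr(a.x)*1e3).reshape(-1,2).round(1).tolist())
D=ray(s,crop([(47,113),(262,20),(388,422),(165,510),(254,382),(161,100)],110,220),.125)[:,:2]
DL=ray(s,crop([(60,116),(243,42),(367,408),(177,482)],110,220),.125)[:,:2]
md=np.r_[sg*[.0885,.05],[[-.049,0],[.075,0]]]
fd=lambda p:np.r_[(w(p,md)-D).ravel(),(w(p,sg*p[3:5])-DL).ravel()]
b=least_squares(fd,[.5,.3,.2,.08,.04]); print("stand",b.x.round(4)); print((fd(b.x)*1e3).reshape(-1,2).round(1).tolist())
for n,c,h in(("thick",(475,138),(490,115)),("slim",(145,250),(149,232))):
    for q,z in((c,.131),(h,.176)):
        P=ray(s,crop(q,330,200),z)[0,:2]; print(n,P.round(4),loc(a.x[:3],P).round(4))
for n,q,z in(("flaskA",(283,336),.218),("flaskB",(265,202),.218),("bottle",(273,272),.1)): print(n,ray(s,q,z).round(3))
E
python3 fit.py
```

```text
rack [ 0.5438 -0.2378  0.2637  0.0694  0.0995]
[[0.9, 2.6], [1.0, -0.5], [0.5, -0.1], [1.9, -1.0], [-1.6, -0.4], [-1.4, -0.5], [-1.7, -1.4], [0.2, 0.3], [0.1, 0.1], [-0.0, 0.5], [0.2, 0.4]]
stand [0.5269 0.2603 0.3456 0.0808 0.042 ]
[[2.2, 2.9], [-0.7, 1.1], [-0.7, -2.0], [0.0, -0.7], [2.7, 2.3], [2.2, 1.1], [-0.9, -1.4], [-1.6, -1.9], [-1.9, -0.6], [-1.3, -0.7]]
thick [ 0.6044 -0.2951] [[ 0.0436 -0.0711]]
thick [ 0.6044 -0.294 ] [[ 0.0438 -0.07  ]]
slim [ 0.5624 -0.1608] [[0.038  0.0695]]
slim [ 0.5621 -0.1607] [[0.0378 0.0697]]
flaskA [[ 0.395 -0.017  0.218]]
flaskB [[0.643 0.015 0.218]]
bottle [[0.525 0.014 0.1  ]]
```

```bash
cat >> lib.py <<'E'
def now():
    from plant import manip
    st=manip.state(); M=Rn.from_rotvec(st["tool_rot"]).as_matrix()
    return np.r_[st["tool_pos"],np.arctan2(M[1,1],M[0,1])],st,M
def calls(p,vias):  # p=(x,y,z,yaw of tool y); tool z down; twist = -dyaw
    p=np.array(p,float)
    for v in vias:
        v=np.array(v,float); n=1
        tot=v-p; n=max(1,int(np.ceil(np.abs(tot[:3]).max()/.11)))
        for k in range(n,0,-1):
            d=(v-p)/k; c,s=np.cos(p[3]),np.sin(p[3])
            t=np.array([-s*d[0]+c*d[1],c*d[0]+s*d[1],-d[2]])
            q=(t/.15).round(3); tw=round(-d[3]/np.pi,3)
            rows=int(max(np.ceil(np.linalg.norm(t)/.0417),np.ceil(abs(tw)*180/7.16)))
            t=q*.15; p=p+[-s*t[0]+c*t[1],c*t[0]+s*t[1],-t[2],-tw*np.pi]
            print(q.tolist(),tw,"rows",rows,"->",p.round(4).tolist())
E
python3 - <<'E'
from lib import *
p,st,M=now(); print(p.round(4),M[:,2].round(3))
y=.2637
arc=[(.62*np.cos(a),.62*np.sin(a),.33,p[3]+(y-p[3])*min(1,(i+1)/5)) for i,a in enumerate(np.radians([60,44,28,12,-4,-18]))]
calls(p,arc+[(.6044,-.2945,.26,y)])
E
```

```text
[0.1434 0.6079 0.2239 1.3391] [-0.    -0.002 -1.   ]
[-0.595, -0.103, -0.354] 0.034 rows 3 -> [0.2267, 0.5724, 0.277, 1.2323]
[-0.602, -0.038, -0.353] 0.034 rows 3 -> [0.31, 0.537, 0.3299, 1.1255]
[-0.562, -0.125, -0.0] 0.034 rows 3 -> [0.378, 0.4838, 0.3299, 1.0187]
[-0.571, -0.064, -0.0] 0.035 rows 3 -> [0.4459, 0.4307, 0.3299, 0.9087]
[-0.553, -0.159, -0.0] 0.034 rows 3 -> [0.4967, 0.3609, 0.3299, 0.8019]
[-0.567, -0.099, -0.0] 0.034 rows 3 -> [0.5475, 0.2911, 0.3299, 0.6951]
[-0.541, -0.195, -0.0] 0.034 rows 3 -> [0.577, 0.21, 0.3299, 0.5883]
[-0.559, -0.136, -0.0] 0.035 rows 3 -> [0.6065, 0.1289, 0.3299, 0.4783]
[-0.528, -0.229, -0.0] 0.034 rows 3 -> [0.6125, 0.0428, 0.3299, 0.3715]
[-0.549, -0.171, -0.0] 0.034 rows 3 -> [0.6185, -0.0432, 0.3299, 0.2647]
[-0.452, -0.222, -0.0] 0.0 rows 2 -> [0.6041, -0.1174, 0.3299, 0.2647]
[-0.452, -0.222, -0.0] 0.0 rows 2 -> [0.5897, -0.1915, 0.3299, 0.2647]
[-0.688, -0.085, 0.466] 0.0 rows 4 -> [0.6044, -0.2945, 0.26, 0.2647]
```

send_rows(deltas=[[[-0.6,-0.1,-0.36],0.034,1],[[-0.6,-0.1,-0.36],0.034,1],[[-0.6,-0.1,-0.36],0.034,1],[[-0.6,-0.1,-0.36],0.034,1]])

```text
time_s: 0.48
tool_pos: [0.2348, 0.5712, 0.2821]
tool_rot: [0.542, 3.09, 0.006]
force: [0.2, 0.0, 1.0]
opening: 1.001
gripper_force: 0.0
```

send_rows(deltas=[[[-0.6,-0.04,-0.36],0.034,1],[[-0.6,-0.04,-0.36],0.034,1],[[-0.6,-0.04,-0.36],0.034,1],[[-0.6,-0.04,-0.36],0.034,1]])

```text
time_s: 0.82
tool_pos: [0.3166, 0.5351, 0.3355]
tool_rot: [0.705, 3.057, 0.005]
force: [1.1, -0.1, -0.2]
opening: 0.996
gripper_force: 0.0
```

send_rows(deltas=[[[-0.56,-0.12,0],0.034,1],[[-0.56,-0.12,0],0.034,1],[[-0.56,-0.12,0],0.034,1]])

```text
time_s: 1.07
tool_pos: [0.3857, 0.4789, 0.3322]
tool_rot: [0.872, 3.014, -0.004]
force: [1.3, -1.5, 0.1]
opening: 1.0
gripper_force: 0.0
```

send_rows(deltas=[[[-0.57,-0.06,0],0.034,1],[[-0.57,-0.06,0],0.034,1],[[-0.57,-0.06,0],0.034,1]])

```text
time_s: 1.32
tool_pos: [0.4532, 0.4256, 0.3319]
tool_rot: [1.031, 2.963, -0.005]
force: [1.7, -1.4, 0.6]
opening: 1.002
gripper_force: 0.0
```

send_rows(deltas=[[[-0.55,-0.16,0],0.034,1],[[-0.55,-0.16,0],0.034,1],[[-0.55,-0.16,0],0.034,1]])

```text
time_s: 1.57
tool_pos: [0.5024, 0.3549, 0.3323]
tool_rot: [1.189, 2.904, -0.005]
force: [1.3, -1.1, 0.2]
opening: 1.002
gripper_force: 0.0
```

send_rows(deltas=[[[-0.57,-0.1,0],0.034,1],[[-0.57,-0.1,0],0.034,1],[[-0.57,-0.1,0],0.034,1]])

```text
time_s: 1.82
tool_pos: [0.5526, 0.2846, 0.3322]
tool_rot: [1.341, 2.837, -0.006]
force: [1.0, -2.4, -0.8]
opening: 1.001
gripper_force: 0.0
```

send_rows(deltas=[[[-0.54,-0.2,0],0.034,1],[[-0.54,-0.2,0],0.034,1],[[-0.54,-0.2,0],0.034,1]])

```text
time_s: 2.07
tool_pos: [0.5801, 0.2024, 0.3326]
tool_rot: [1.491, 2.761, -0.006]
force: [0.9, -2.7, 1.0]
opening: 1.002
gripper_force: 0.0
```

send_rows(deltas=[[[-0.56,-0.14,0],0.034,1],[[-0.56,-0.14,0],0.034,1],[[-0.56,-0.14,0],0.034,1]])

```text
time_s: 2.32
tool_pos: [0.6085, 0.121, 0.3324]
tool_rot: [1.636, 2.678, -0.006]
force: [-0.1, -2.8, 0.5]
opening: 0.996
gripper_force: 0.0
```

send_rows(deltas=[[[-0.53,-0.23,0],0.034,1],[[-0.53,-0.23,0],0.034,1],[[-0.53,-0.23,0],0.034,1]])

```text
time_s: 2.57
tool_pos: [0.6133, 0.0342, 0.3328]
tool_rot: [1.777, 2.587, -0.006]
force: [-0.4, -3.1, 0.4]
opening: 0.999
gripper_force: 0.0
```

send_rows(deltas=[[[-0.55,-0.17,0],0.034,1],[[-0.55,-0.17,0],0.034,1],[[-0.55,-0.17,0],0.034,1]])

```text
time_s: 2.82
tool_pos: [0.6191, -0.0517, 0.3326]
tool_rot: [1.913, 2.489, -0.007]
force: [0.3, -2.1, 1.0]
opening: 1.003
gripper_force: 0.0
```

send_rows(deltas=[[[-0.9,-0.44,0],0,1],[[-0.9,-0.44,0],0,1],[[-0.9,-0.44,0],0,1],[[-0.9,-0.44,0],0,1],[[-0.9,-0.44,0],0,1]])

```text
time_s: 3.23
tool_pos: [0.5898, -0.1974, 0.3328]
tool_rot: [1.912, 2.491, -0.005]
force: [0.4, 0.3, 0.2]
opening: 1.004
gripper_force: 0.0
```

```bash
python3 - <<'E'
from lib import *
p,st,M=now(); print(p.round(4),M[:,2].round(3),st["time_s"],st["joints"].round(2))
calls(p,[(.6044,-.2945,.26,.2637)]); calls(p,[(.6044,-.2945,.157,.2637)])
E
```

```text
[ 0.5898 -0.1974  0.3328  0.2613] [-0.001 -0.003 -1.   ] 3.2333 [-0.14  0.4   0.61  1.19 -0.22  1.62  0.69]
[-0.65, -0.073, 0.485] -0.001 rows 3 -> [0.6044, -0.2945, 0.26, 0.2644]
[-0.325, -0.037, 0.586] -0.0 rows 3 -> [0.597, -0.246, 0.2449, 0.2613]
[-0.325, -0.036, 0.586] -0.001 rows 3 -> [0.6044, -0.2945, 0.157, 0.2644]
```

send_rows(deltas=[[[-0.65,-0.07,0.48],0,0.8],[[-0.65,-0.07,0.48],0,0.8],[[-0.65,-0.07,0.48],0,0.8],[[-0.65,-0.07,0.48],0,0.8],[[-0.65,-0.07,0.48],0,0.8],[[-0.65,-0.07,0.48],0,0.8],[[-0.65,-0.07,0.48],0,0.8]])

```text
time_s: 3.82
tool_pos: [0.6098, -0.285, 0.2616]
tool_rot: [1.897, 2.503, 0.002]
force: [0.1, -0.3, 0.2]
opening: 0.799
gripper_force: 0.0
```

```bash
python3 - <<'E'
from lib import *
from plant import manip
p,st,M=now(); print(p.round(4))
calls(p,[(.6044,-.2945,.157,.2637)])
a=manip.snapshot("top")["pixels"][190:320,330:480]; b=manip.snapshot("scene")["pixels"][140:280,200:350]
f=lambda i:cv2.resize(i,(400,int(i.shape[0]*400/i.shape[1])),interpolation=cv2.INTER_CUBIC)
a,b=f(a),f(b); h=min(len(a),len(b)); cv2.imwrite("pics/a2.png",np.hstack([a[:h],b[:h]]))
E
```

```text
[ 0.6098 -0.285   0.2616  0.2737]
[-0.051, -0.052, 0.698] 0.003 rows 3 -> [0.6043, -0.2945, 0.1569, 0.2642]
```

View pics/a2.png

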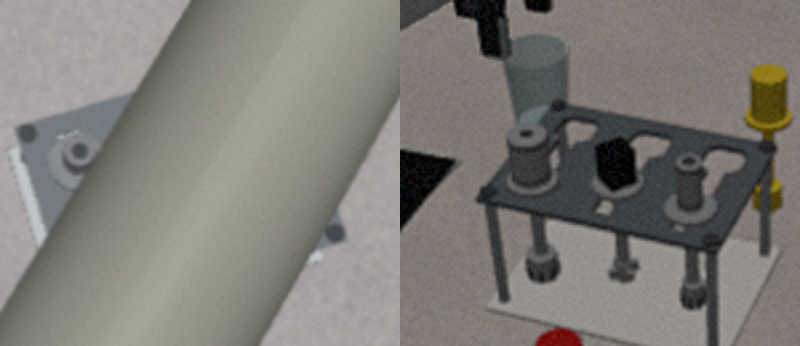

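The scene crop shows the thick tool at crop (530,155), the gripper above and left of it, and the arm blocking the top view. The arm stopped about 11 mm short, so I'll check.

send_rows(deltas=[[[0,0,0],0,0.8]])

```text
time_s: 4.0
tool_pos: [0.6094, -0.2856, 0.2618]
tool_rot: [1.898, 2.502, 0.002]
force: [0.5, 0.7, 0.3]
opening: 0.801
gripper_force: 0.0
```

```bash
python3 - <<'E'
from lib import *
from plant import manip
p,st,M=now(); print(p.round(4),st["joints"].round(3),st["qd"].round(3),M.round(3).tolist())
s=manip.snapshot("scene")
d=st["tool_pos"]+M[:,2]*.010
q=proj(s,[d+M[:,1]*.034,d-M[:,1]*.034,[.6044,-.2945,.176]]); print(((q-[200,140])*400/150+[400,0]).round(1))
calls(p,[(.6044,-.2945,.157,.2637)])
E
```

```text
[ 0.6094 -0.2856  0.2618  0.2729] [ 0.024  0.529  0.605  1.171 -0.292  1.523  0.849] [ 0.006  0.005  0.004  0.003  0.    -0.001  0.001] [[-0.27, 0.963, 0.002], [0.963, 0.27, -0.0], [-0.001, 0.002, -1.0]]
[[504.4  81.5]
 [542.4  38.3]
 [529.3 133.3]]
[-0.048, -0.048, 0.699] 0.003 rows 3 -> [0.6044, -0.2945, 0.157, 0.2635]
```

```bash
python3 - <<'E'
from lib import *
from plant import manip
p,st,M=now()
s=manip.snapshot("scene"); i=s["pixels"][60:210,190:290].copy()
i=cv2.resize(i,None,fx=4,fy=4,interpolation=cv2.INTER_CUBIC); i=cv2.convertScaleAbs(i,alpha=1.6,beta=15)
for k in(0,.01,.019):
  for y in(-.034,.034):
    q=proj(s,st["tool_pos"]+M[:,2]*k+M[:,1]*y)[0]; cv2.circle(i,tuple(int(v) for v in (q-[190,60])*4),2,(0,255,255),-1)
cv2.imwrite("pics/g3.png",i)
E
```

```text
(no output)
```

View pics/g3.png

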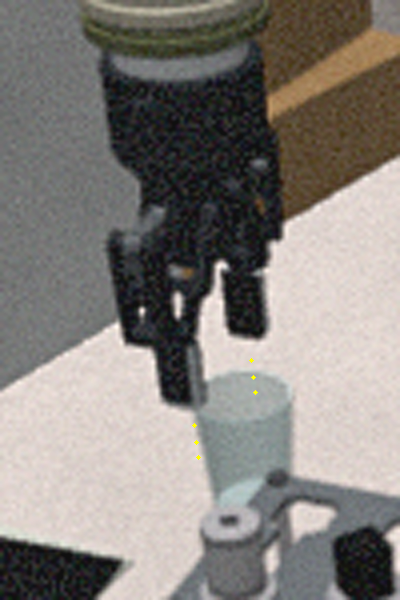

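The fingertips appear at crop (188,402) and (248,335), about 40 crop px above the predicted yellow dots. I'll test how well it settles and compare against the commanded chain.

send_rows(deltas=[[[0,0,0],0,0.8],[[0,0,0],0,0.8],[[0,0,0],0,0.8],[[0,0,0],0,0.8],[[0,0,0],0,0.8],[[0,0,0],0,0.8]])

```text
time_s: 4.6
tool_pos: [0.6087, -0.2869, 0.2606]
tool_rot: [-1.901, -2.501, 0.0]
force: [0.2, -0.5, -0.4]
opening: 0.8
gripper_force: 0.0
```

```bash
python3 - <<'E'
from lib import *
from plant import manip
p,st,M=now(); print(p.round(4),st["joints"].round(4),st["qd"].round(3),st["force"].round(1), manip.tcp_to_tips)
print([a for a in dir(manip) if a[0]!='_'])
c=np.array([.144,.608,.225,1.3391])
for x,y,z,t in[(-.6,-.1,-.36,.034),(-.6,-.04,-.36,.034),(-.56,-.12,0,.034),(-.57,-.06,0,.034),(-.55,-.16,0,.034),(-.57,-.1,0,.034),(-.54,-.2,0,.034),(-.56,-.14,0,.034),(-.53,-.23,0,.034),(-.55,-.17,0,.034),(-.9,-.44,0,0),(-.65,-.07,.48,0)]:
    C,S=np.cos(c[3]),np.sin(c[3]); v=np.array([x,y,z])*.15
    c=c+[-S*v[0]+C*v[1],C*v[0]+S*v[1],-v[2],-t*np.pi]; print(c.round(4).tolist())
E
```

```text
[ 0.6087 -0.2869  0.2606  0.2708] [ 0.0256  0.5303  0.6053  1.1716 -0.2921  1.5229  0.8489] [-0.002  0.001  0.     0.001 -0.001 -0.001  0.   ] [ 0.2 -0.5 -0.4] 0.019
['Unreachable', 'close_job', 'snapshot', 'state', 'tcp_to_tips']
[0.2282, 0.5727, 0.279, 1.2323]
[0.3111, 0.5372, 0.333, 1.1255]
[0.3791, 0.4848, 0.333, 1.0187]
[0.4472, 0.4323, 0.333, 0.9118]
[0.4977, 0.3628, 0.333, 0.805]
[0.5489, 0.2927, 0.333, 0.6982]
[0.578, 0.2114, 0.333, 0.5914]
[0.6074, 0.1299, 0.333, 0.4846]
[0.6139, 0.0435, 0.333, 0.3778]
[0.6207, -0.0426, 0.333, 0.271]
[0.5932, -0.1903, 0.333, 0.271]
[0.6092, -0.2871, 0.261, 0.271]
```

```bash
python3 - <<'E'
from lib import *
calls((.6092,-.2871,.261,.271),[(.6044,-.2945,.20,.2637)])
E
```

```text
[-0.039, -0.044, 0.407] 0.002 rows 2 -> [0.6044, -0.2945, 0.2, 0.2647]
```

send_rows(deltas=[[[-0.04,-0.044,0.2],0.002,0.8],[[-0.04,-0.044,0.4],0.002,0.8],[[-0.04,-0.044,0.4],0.002,0.8],[[-0.04,-0.044,0.4],0.002,0.8],[[-0.04,-0.044,0.4],0.002,0.8],[[-0.04,-0.044,0.4],0.002,0.8],[[-0.04,-0.044,0.4],0.002,0.8]])

```text
time_s: 5.18
tool_pos: [0.6048, -0.2948, 0.2028]
tool_rot: [1.907, 2.493, 0.001]
force: [-0.1, -0.2, 0.3]
opening: 0.802
gripper_force: 0.0
```

```bash
python3 - <<'E'
from lib import *
from plant import manip
p,st,M=now(); print(p.round(4))
s=manip.snapshot("scene"); i=s["pixels"][110:230,200:310].copy()
i=cv2.resize(i,None,fx=5,fy=5,interpolation=cv2.INTER_CUBIC); i=cv2.convertScaleAbs(i,alpha=1.6,beta=15)
for k in(0,.019):
  for y in(-.034,.034):
    q=proj(s,st["tool_pos"]+M[:,2]*k+M[:,1]*y)[0]; cv2.circle(i,tuple(int(v) for v in (q-[200,110])*5),2,(0,255,255),-1)
q=proj(s,[.6044,-.2945,.176])[0]; cv2.circle(i,tuple(int(v) for v in (q-[200,110])*5),2,(0,0,255),-1)
cv2.imwrite("pics/g4.png",i)
E
```

```text
[ 0.6048 -0.2948  0.2028  0.265 ]
```

View pics/g4.png

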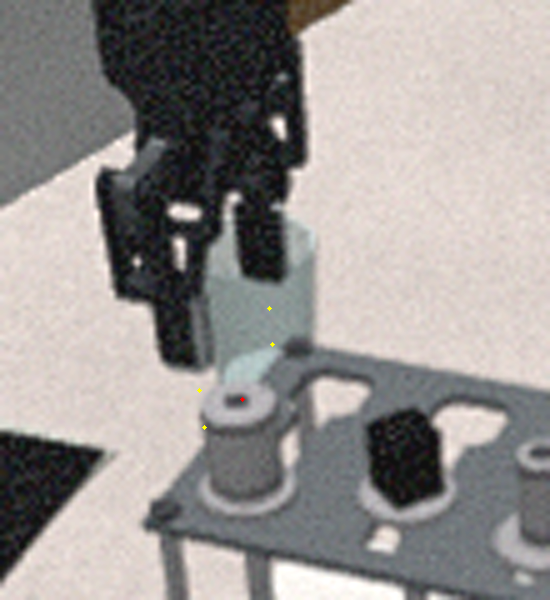

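The tips are at crop (185,365) and (263,278), while the hub top is at (238,400). The tips look higher than predicted. I'll check the camera against the flask stopper tops.

```bash
python3 - <<'E'
from lib import *
from plant import manip
p,st,M=now(); print(p)
s=manip.snapshot("scene")
print(proj(s,[[.395,-.017,.218],[.643,.015,.218],[.525,.014,.1]]).round(1), "seen (407,172) (359,238) (386,250)")
# base flange/other: robot base origin
print(proj(s,[[0,0,0.0],st["tool_pos"],st["tool_pos"]-M[:,2]*.054]).round(1))
E
```

```text
[ 0.60467031 -0.29468432  0.20245348  0.26493842]
[[408.2 169.2]
 [360.6 234.7]
 [387.2 248.5]] seen (407,172) (359,238) (386,250)
[[468.9 175.2]
 [247.1 179.8]
 [244.5 158.1]]
```

send_rows(deltas=[[[0,0,0.1],0,0.8],[[0,0,0.2],0,0.8],[[0,0,0.22],0,0.8],[[0,0,0.22],0,0.8],[[0,0,0.22],0,0.8]])

```text
time_s: 5.7
tool_pos: [0.6041, -0.2944, 0.1684]
tool_rot: [1.909, 2.495, -0.0]
force: [-0.4, 1.0, 0.4]
opening: 0.802
gripper_force: 0.0
```

send_rows(deltas=[[[0,0,0],0,0.55],[[0,0,0],0,0.55],[[0,0,0],0,0.35],[[0,0,0],0,0.35],[[0,0,0],0,0.35],[[0,0,0],0,0.35]])

```text
time_s: 6.2
tool_pos: [0.6047, -0.2946, 0.1691]
tool_rot: [1.907, 2.494, 0.001]
force: [0.2, 0.6, 5.5]
opening: 0.348
gripper_force: 2.9
```

send_rows(deltas=[[[0,0,0],0,0.3],[[0,0,0],0,0.25],[[0,0,0],0,0.2],[[0,0,0],0,0.2]])

```text
time_s: 6.53
tool_pos: [0.6038, -0.2954, 0.1698]
tool_rot: [1.909, 2.493, -0.0]
force: [-4.7, 0.9, 11.1]
opening: 0.199
gripper_force: 5.5
```

```bash
python3 - <<'E'
from lib import *
from plant import manip
p,st,M=now(); print(p.round(4),st["force"],st["opening"],st["gripper_force"])
s=manip.snapshot("scene"); cv2.imwrite("pics/s5.png",s["pixels"])
i=s["pixels"][120:230,200:310]
i=cv2.resize(i,None,fx=5,fy=5,interpolation=cv2.INTER_CUBIC); i=cv2.convertScaleAbs(i,alpha=1.6,beta=15)
cv2.imwrite("pics/g5.png",i)
E
```

```text
[ 0.6038 -0.2954  0.1698  0.2638] [-4.66436423  0.8596406  11.08151494] 0.19937120655566043 5.527171250141691
```

View pics/g5.png

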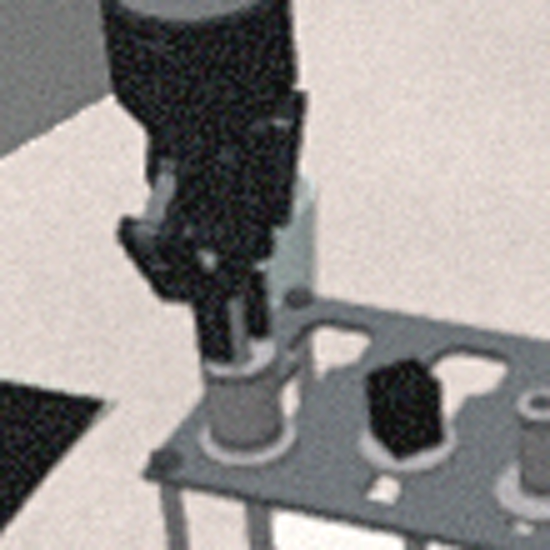

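The tips rest on the hub top near crop (235,350). They are well centred, but they stand about 23 mm higher than the stated TCP-to-tip distance implies. I'll apply that offset empirically.

send_rows(deltas=[[[0,0,-0.1],0,0.2],[[0,0,-0.1],0,0.8],[[0,0,-0.1],0,0.8],[[0,0,-0.1],0,0.8],[[0,0,-0.1],0,0.8],[[0,0,-0.1],0,0.8],[[0,0,0],0,0.8],[[0,0,0.05],0,0.8],[[0,0,0.1],0,0.8],[[0,0,0.1],0,0.8]])

```text
time_s: 7.42
tool_pos: [0.603, -0.2937, 0.1503]
tool_rot: [-1.907, -2.492, 0.001]
force: [0.4, -0.3, -0.5]
opening: 0.801
gripper_force: 0.0
```

send_rows(deltas=[[[0,0,0.05],0,0.8],[[0,0,0.1],0,0.8],[[0,0,0.15],0,0.8],[[0,0,0.17],0,0.8],[[0,0,0.17],0,0.8],[[0,0,0.17],0,0.8]])

```text
time_s: 7.92
tool_pos: [0.6038, -0.2944, 0.127]
tool_rot: [-1.909, -2.495, 0.0]
force: [-0.2, 0.0, 0.6]
opening: 0.798
gripper_force: 0.0
```

```bash
python3 - <<'E'
from lib import *
from plant import manip
p,st,M=now(); print(p.round(4),st["force"].round(1),st["opening"])
s=manip.snapshot("scene"); cv2.imwrite("pics/s6.png",s["pixels"])
a=cv2.imread("pics/s5.png"); i=s["pixels"][120:230,200:310]
# coarse gray map around hub
g=cv2.cvtColor(s["pixels"],cv2.COLOR_BGR2GRAY)
print("\n".join(" ".join("%3d"%v for v in g[r,234:264:1]) for r in range(170,216,2)))
E
```

```text
[ 0.6038 -0.2944  0.127   0.2646] [-0.2  0.   0.6] 0.7977354703490084
 23  37  36  31  11  13   3   9   0  15   0   5  33  20  23  23  11   7   0   7  15   8  18   2   7  10  16  21   6   9
 53  56  52  36  21  21   5  15  25  14  10  18   4  22  20  13   7   0  15   0  14  21  12   4   1   5  12   6  19  38
 49  47  37  10   9  13   2   3   4  16   0  15  15  14  12  22  10   4  18  12   3   5   3   6  11   3  11  52  89 110
 47  27  29  27   2  14  13   8  27   7  23  17  12  23  22   0   9   7  14  16  11  12  19   0  10   0  16  44  94 110
 24  19  19  19   7   0   0   5  10   1   6  21  19  12  12  26  49  63  21   3  14  20   6   9  13  21  11  34  73 108
 20  24  12   2  17   8   8   4  10   0  16  11  19   8  20  31  45  37  14  12  20  10  16  33  64  69  30  30  48  68
 13   3  14  24  50  72 107  86  74  50  34  16   8  17  28  69  64  22   0  22   0   2   4   5  28  37  55  69  67  64
  9   9   3   8  35  85 119 118 115  88  58  18  13  11  45  92  88  21   0   7  17  16   9  14  13  29  49  48  48  40
 10  17   7  13   3  14  12  10  22  27  22  10   0  13  61 108 106  5
[... 1029 characters left out ...]
   8  12  22  29  58  58  43  46  54  58  56  57  56  56  50  51  47  50  90  81  66  62  63  66  65
 93  64  16   2   7  18  12   0  12  43  59  46  50  57  63  61  56  58  50  50  43  37  64  99  98  77  63  66  65  65
 62  62  31   1   4  24  17  14  31  41  62  43  21  40  52  47  36  40  41  42  50  75  98 104  80  48  62  64  66  64
 41  42  41  18  19  13  17   1  10  33  58  47  50  62  64  68  65  81  82  96 106  97  83  53  52  60  55  68  67  63
 41  38  47  54  52  43  46  30  30  45  56  53  69  86  90  94  92  84  84  71  61  54  54  51  60  68  64  66  66  66
 51  62  69  71  70  68  62  64  64  62  59  61  60  61  54  60  54  57  63  59  64  68  62  66  64  66  65  66  66  69
```

send_rows(deltas=[[[0,0,0],0,0.5],[[0,0,0],0,0.5],[[0,0,0],0,0.4],[[0,0,0],0,0.3],[[0,0,0],0,0.2],[[0,0,0],0,0],[[0,0,0],0,0],[[0,0,0],0,0]])

```text
time_s: 8.63
tool_pos: [0.6044, -0.2945, 0.1279]
tool_rot: [1.908, 2.494, 0.001]
force: [0.5, 0.3, 4.9]
opening: 0.383
gripper_force: 59.7
```

send_rows(deltas=[[[0,0,-0.02],0,0],[[0,0,-0.02],0,0],[[0,-0.05,-0.02],0,0],[[0,-0.12,-0.02],0,0],[[0,-0.2,-0.02],0,0],[[0,-0.28,-0.02],0,0],[[0,-0.36,-0.02],0,0],[[0,-0.44,-0.02],0,0],[[0,-0.52,-0.02],0,0],[[0,-0.58,-0.02],0,0],[[0,-0.59,-0.02],0,0],[[0,-0.59,-0.02],0,0]])

```text
time_s: 9.63
tool_pos: [0.5178, -0.3179, 0.1303]
tool_rot: [-1.91, -2.494, -0.0]
force: [-0.4, 0.4, -2.7]
opening: 0.386
gripper_force: 59.9
```

```bash
python3 - <<'E'
from lib import *
from plant import manip
p,st,M=now(); print(p.round(4),st["force"].round(1),st["torque"].round(2),st["opening"])
print(loc([.5438,-.2378,.2637],p[:2]))
a=manip.snapshot("scene")["pixels"][130:250,220:350]
cv2.imwrite("pics/s7.png",cv2.convertScaleAbs(cv2.resize(a,None,fx=5,fy=5,interpolation=cv2.INTER_CUBIC),alpha=1.5,beta=10))
E
```

```text
[ 0.5178 -0.3179  0.1303  0.2635] [-0.4  0.4 -2.7] [ 0.05 -0.04 -0.01] 0.38625706891315453
[[-0.04597145 -0.07051423]]
```

send_rows(deltas=[[[0,0,-0.1],0,0],[[0,0,-0.25],0,0],[[0,0,-0.4],0,0],[[0,0,-0.4],0,0],[[0,0,-0.4],0,0]])

```text
time_s: 10.1
tool_pos: [0.5199, -0.3175, 0.1912]
tool_rot: [1.906, 2.494, 0.001]
force: [0.1, -0.4, -3.7]
opening: 0.389
gripper_force: 60.3
```

send_rows(deltas=[[[0,0,-0.05],0,0],[[0,0,-0.1],0,0],[[0,0,-0.15],0,0],[[0,0,-0.2],0,0],[[0,0,-0.25],0,0],[[0,0,-0.3],0,0],[[0,0,-0.35],0,0],[[0,0,-0.4],0,0]])

```text
time_s: 10.77
tool_pos: [0.5185, -0.3176, 0.2511]
tool_rot: [1.909, 2.495, -0.0]
force: [0.5, 0.3, -3.2]
opening: 0.381
gripper_force: 60.3
```

send_rows(deltas=[[[0,0,-0.2],0,0],[[0,0,-0.36],0,0],[[0,0,-0.36],0,0],[[0,0,-0.36],0,0],[[0,0,-0.36],0,0]])

```text
time_s: 11.18
tool_pos: [0.5183, -0.3174, 0.3035]
tool_rot: [-1.908, -2.494, 0.0]
force: [0.0, -0.5, -4.4]
opening: 0.385
gripper_force: 60.7
```

```bash
python3 - <<'E'
from lib import *
from plant import manip
p,st,M=now(); print(p.round(4),st["force"].round(1),st["torque"].round(2),st["opening"])
s=manip.snapshot("top"); d0=cv2.imread("pics/top0.png")
D=cv2.absdiff(d0,s["pixels"]).max(2)
print("stand region changed px", (D[220:330,110:210]>40).sum())
# refine stand: fit slot mask (bright) on top0
W=[.5269,.2603,.3456]
i=cv2.cvtColor(d0,cv2.COLOR_BGR2GRAY).astype(np.float32)
def outline(off):
    t=np.linspace(-np.pi+.46,np.pi-.46,60)[::-1]; r=.018-off; 
    t=np.linspace(.46,2*np.pi-.46,60)
    c=np.c_[-.049+r*np.cos(t),r*np.sin(t)]; h=.008-off
    return np.r_[c,[[-.031,-h],[.075-off,-h],[.075-off,h],[-.031,h]]]
def mask(p,off,K=8):
    m=None
    for z in(.125,.119):
        P=np.c_[w(p,outline(off)),np.full(64,z)]
        q=((proj(s,P)-[110,220])*K*1.0+K/2).astype(np.int32)
        a=np.zeros((110*K,100*K),np.uint8); cv2.fillPoly(a,[q],255); m=a if m is None else cv2.bitwise_and(m,a)
    return cv2.resize(m,(100,110),interpolation=cv2.INTER_AREA)/255.
sub=cv2.GaussianBlur(i[220:330,110:210],(0,0),.7)
def score(p):
    m=cv2.GaussianBlur(mask(p,0),(0,0),.9); ring=cv2.dilate(m,np.ones((7,7)))>.02
    a=sub[ring]; b=m[ring]; return -np.corrcoef(a,b)[0,1]
from scipy.optimize import minimize
for st0 in ([.5269,.2603,.3456],[.523,.257,.34]):
    r=minimize(lambda v:score([v[0]/100,v[1]/100,v[2]/10]),[st0[0]*100,st0[1]*100,st0[2]*10],method="Nelder-Mead",options=dict(initial_simplex=np.array([[0,0,0],[.4,0,0],[0,.4,0],[0,0,.3]])+[st0[0]*100,st0[1]*100,st0[2]*10]))
    print(r.x/[100,100,10],r.fun)
E
```

```text
[ 0.5183 -0.3174  0.3035  0.2646] [ 0.  -0.5 -4.4] [0.04 0.02 0.06] 0.38539094219908343
stand region changed px 0
[0.52322485 0.25838774 0.34172326] -0.9274303833407228
[0.52322364 0.25827741 0.34276883] -0.9272935001691146
```

```bash
cat > sfit.py <<'E'
from lib import *
from plant import manip
from scipy.optimize import minimize
def outline(x0,xe):
    t=np.linspace(.46,2*np.pi-.46,60)
    return np.r_[np.c_[x0+.018*np.cos(t),.018*np.sin(t)],[[x0+.018,-.008],[xe,-.008],[xe,.008],[x0+.018,.008]]]
def fit(cam,img,st0,slots,x0,xe,sx,sy,box,K=8):
    X,Y,w_,h_=box; g=cv2.cvtColor(img,cv2.COLOR_BGR2GRAY).astype(np.float32)[Y:Y+h_,X:X+w_]
    def paint(p,polys,z):
        a=np.zeros((h_*K,w_*K),np.uint8)
        for l in polys:
            q=((proj(cam,np.c_[w(p,l),np.full(len(l),z)])-[X,Y])*K+K/2).astype(np.int32); cv2.fillPoly(a,[q],255)
        return a
    pl=np.array([[sx,sy],[sx,-sy],[-sx,-sy],[-sx,sy]]); sl=[outline(x0,xe)+[0,y] for y in slots]
    def score(p,full=False):
        hole=cv2.bitwise_and(paint(p,sl,.125),paint(p,sl,.119))
        m=cv2.GaussianBlur(cv2.resize(hole,(w_,h_),interpolation=cv2.INTER_AREA)/255.,(0,0),.8)
        ring=cv2.dilate(m,np.ones((7,7)))>.02
        return -np.corrcoef(g[ring],m[ring])[0,1]
    u=np.array([100,100,10]); s0=np.array(st0)*u
    r=minimize(lambda v:score(v/u),s0,method="Nelder-Mead",options=dict(initial_simplex=np.array([[0,0,0],[.4,0,0],[0,.4,0],[0,0,.3]])+s0))
    return (r.x/u).round(4),round(r.fun,3)
if __name__=="__main__":
    st=manip.snapshot("top"); sc=manip.snapshot("scene"); t0=cv2.imread("pics/top0.png"); c0=cv2.imread("pics/scene0.png")
    print("stand scene",fit(sc,c0,[.5245,.2595,.343],[0],-.049,.075,.0885,.05,(440,230,120,150)))
    R=[.5438,-.2378,.2637]
    for y in(.07,0,-.07): # wide end + free part only (xe short of the tool)
        print("rack top",y,fit(st,t0,R,[y],-.045,.008,.0775,.1075,(320,190,160,140)))
        print("rack scene",y,fit(sc,c0,R,[y],-.045,.008,.0775,.1075,(210,160,150,130)))
E
python3 sfit.py
```

```text
stand scene (array([0.5285, 0.257 , 0.3598]), np.float64(-0.663))
rack top 0.07 (array([ 0.5461, -0.2375,  0.2558]), np.float64(-0.932))
rack scene 0.07 (array([ 0.5468, -0.2396,  0.2829]), np.float64(-0.885))
rack top 0 (array([ 0.5438, -0.2378,  0.2613]), np.float64(-0.903))
rack scene 0 (array([ 0.5394, -0.2385,  0.3085]), np.float64(-0.667))
rack top -0.07 (array([ 0.5456, -0.2372,  0.2546]), np.float64(-0.901))
rack scene -0.07 (array([ 0.5519, -0.2408,  0.1579]), np.float64(-0.738))
```

```bash
python3 - <<'E'
from lib import *
P=[.524,.258,.344]; t=w(P,[-.049,0])[0]; print(t)
calls((.519,-.3177,.3045,.2647),[(.52,0,.3045,.30),(*t,.3045,.344)])
E
```

```text
[0.47787075 0.24147448]
[0.681, 0.187, -0.0] -0.004 rows 3 -> [0.5193, -0.2118, 0.3045, 0.2773]
[0.678, 0.195, -0.0] -0.004 rows 3 -> [0.5196, -0.1059, 0.3045, 0.2898]
[0.676, 0.204, -0.0] -0.003 rows 3 -> [0.52, -0.0, 0.3045, 0.2993]
[0.54, 0.069, -0.0] -0.005 rows 2 -> [0.506, 0.0804, 0.3045, 0.315]
[0.539, 0.077, -0.0] -0.005 rows 2 -> [0.4919, 0.1609, 0.3045, 0.3307]
[0.539, 0.086, -0.0] -0.004 rows 2 -> [0.4779, 0.2415, 0.3045, 0.3432]
```

send_rows(deltas=[[[0.1,0.03,0],0,0],[[0.27,0.07,0],-0.004,0],[[0.47,0.13,0],-0.004,0],[[0.68,0.187,0],-0.004,0]])

```text
time_s: 11.67
tool_pos: [0.5182, -0.2112, 0.3031]
tool_rot: [-1.895, -2.504, 0.002]
force: [0.0, 1.0, -3.6]
opening: 0.385
gripper_force: 60.7
```

send_rows(deltas=[[[0.22,0.06,0],-0.004,0],[[0.45,0.13,0],-0.004,0],[[0.68,0.195,0],-0.004,0]])

```text
time_s: 11.92
tool_pos: [0.5184, -0.104, 0.3034]
tool_rot: [-1.877, -2.518, 0.001]
force: [0.4, -0.4, -3.3]
opening: 0.381
gripper_force: 60.7
```

send_rows(deltas=[[[0.22,0.07,0],-0.003,0],[[0.45,0.14,0],-0.003,0],[[0.676,0.204,0],-0.003,0]])

```text
time_s: 12.17
tool_pos: [0.5188, 0.0022, 0.3035]
tool_rot: [-1.865, -2.527, 0.001]
force: [0.6, 0.4, -2.6]
opening: 0.382
gripper_force: 60.7
```

send_rows(deltas=[[[0.2,0.03,0],-0.005,0],[[0.38,0.05,0],-0.005,0],[[0.54,0.07,0],-0.005,0]])

```text
time_s: 12.42
tool_pos: [0.5046, 0.0831, 0.3033]
tool_rot: [-1.842, -2.543, 0.002]
force: [0.4, 0.2, -3.4]
opening: 0.384
gripper_force: 60.7
```

send_rows(deltas=[[[0.2,0.03,0],-0.005,0],[[0.38,0.05,0],-0.005,0],[[0.54,0.077,0],-0.005,0]])

```text
time_s: 12.67
tool_pos: [0.4904, 0.1632, 0.3033]
tool_rot: [-1.823, -2.557, 0.002]
force: [1.0, 0.1, -3.4]
opening: 0.381
gripper_force: 60.7
```

send_rows(deltas=[[[0.2,0.03,0],-0.004,0],[[0.35,0.06,0],-0.004,0],[[0.47,0.08,0],-0.004,0],[[0.54,0.086,0],-0.004,0],[[0.54,0.086,0],-0.004,0],[[0.54,0.086,0],-0.004,0],[[0.54,0.086,0],-0.004,0]])

```text
time_s: 13.25
tool_pos: [0.478, 0.2404, 0.304]
tool_rot: [1.812, 2.566, -0.001]
force: [-0.4, -0.1, -3.3]
opening: 0.383
gripper_force: 60.7
```

```bash
python3 - <<'E'
from lib import *
from plant import manip
p,st,M=now(); print(p.round(4),st["force"].round(1),st["opening"],M[:,2].round(4))
s=manip.snapshot("scene"); i=s["pixels"][150:380,420:580].copy(); K=3.4
i=cv2.convertScaleAbs(cv2.resize(i,None,fx=K,fy=K,interpolation=cv2.INTER_CUBIC),alpha=1.5,beta=10)
from sfit import outline
P=[.524,.258,.344]; o=outline(-.049,.075)
pl=np.array([[.0885,.05],[.0885,-.05],[-.0885,-.05],[-.0885,.05]])
for l in(o,pl):
    q=((proj(s,np.c_[w(P,l),np.full(len(l),.125)])-[420,150]+.5)*K).astype(int); cv2.polylines(i,[q],True,(0,255,255),1)
q=((proj(s,np.array([[p[0],p[1],p[2]-.0025-.1],[p[0],p[1],p[2]-.0025]]))-[420,150]+.5)*K).astype(int)
for a in q: cv2.circle(i,tuple(int(v) for v in a),3,(0,0,255),-1)
t=manip.snapshot("top"); j=t["pixels"][200:340,90:220].copy()
j=cv2.convertScaleAbs(cv2.resize(j,None,fx=1.9,fy=1.9),alpha=1.3)
c=np.zeros((i.shape[0],i.shape[1]+j.shape[1],3),np.uint8); c[:,:i.shape[1]]=i; c[:j.shape[0],i.shape[1]:]=j
cv2.imwrite("pics/v8.png",c); print(c.shape)
E
```

```text
[0.478  0.2404 0.304  0.3409] [-0.4 -0.1 -3.3] 0.38300332778388674 [-1.e-04 -1.e-03 -1.e+00]
(782, 791, 3)
```

View pics/v8.png

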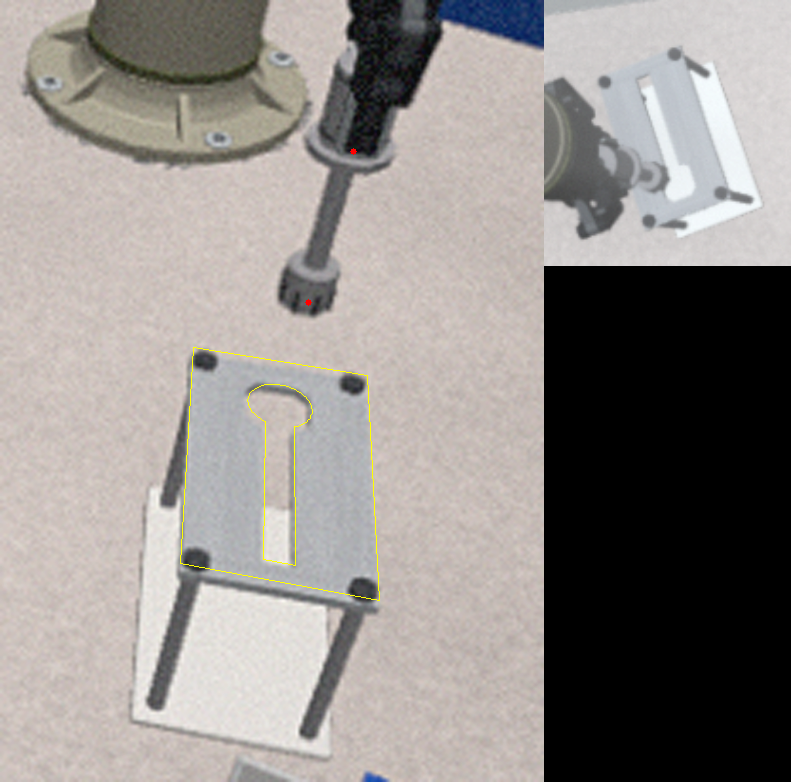

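The overlay of my stand pose matches the plate and slot. The foot bottom is at (306,300), where predicted, and the tool hangs upright. Lowering through the wide end.

send_rows(deltas=[[[0,0,0.15],0,0],[[0,0,0.3],0,0],[[0,0,0.42],0,0],[[0,0,0.46],0,0],[[0,0,0.46],0,0],[[0,0,0.46],0,0],[[0,0,0.46],0,0]])

```text
time_s: 13.93
tool_pos: [0.4783, 0.2422, 0.2368]
tool_rot: [1.81, 2.567, 0.003]
force: [0.1, 0.9, -3.6]
opening: 0.38
gripper_force: 60.5
```

send_rows(deltas=[[[0,0,0.04],0,0],[[0,0,0.08],0,0],[[0,0,0.12],0,0],[[0,0,0.16],0,0],[[0,0,0.2],0,0],[[0,0,0.24],0,0]])

```text
time_s: 14.43
tool_pos: [0.4773, 0.2421, 0.1983]
tool_rot: [-1.809, -2.568, 0.001]
force: [-0.0, -0.8, -4.5]
opening: 0.382
gripper_force: 60.5
```

send_rows(deltas=[[[0,0,0.05],0,0],[[0,0,0.12],0,0],[[0,0,0.2],0,0],[[0,0,0.28],0,0],[[0,0,0.36],0,0],[[0,0,0.42],0,0],[[0,0,0.45],0,0],[[0,0,0.465],0,0],[[0,0,0.465],0,0],[[0,0,0.465],0,0]])

```text
time_s: 15.27
tool_pos: [0.4778, 0.2423, 0.1299]
tool_rot: [1.809, 2.568, 0.001]
force: [0.7, 0.3, -3.0]
opening: 0.384
gripper_force: 60.5
```

```bash
python3 - <<'E'
from lib import *
p,st,M=now(); print(p.round(4),st["force"].round(1),st["torque"].round(2))
P=[.524,.258,.344]; print(loc(P,p[:2]).round(4)); calls((.4779,.2415,.1298,.3432),[(*w(P,[.04,0])[0],.1298,.344)])
E
```

```text
[0.4778 0.2423 0.1299 0.3431] [ 0.7  0.3 -3. ] [-0.01  0.02 -0.01]
[[-0.0488  0.0008]]
[0.0, 0.593, -0.0] -0.0 rows 3 -> [0.5617, 0.2714, 0.1298, 0.3432]
```

Slide in along +y of the tool by 89 mm, watching the lateral force.

send_rows(deltas=[[[0,0.04,0],0,0],[[0,0.09,0],0,0],[[0,0.14,0],0,0],[[0,0.18,0],0,0],[[0,0.22,0],0,0],[[0,0.26,0],0,0],[[0,0.3,0],0,0]])

```text
time_s: 15.85
tool_pos: [0.5204, 0.2575, 0.1293]
tool_rot: [-1.81, -2.568, 0.0]
force: [-0.4, 0.2, -2.5]
opening: 0.381
gripper_force: 60.5
```

send_rows(deltas=[[[0,0.05,0],0,0],[[0,0.1,0],0,0],[[0,0.15,0],0,0],[[0,0.2,0],0,0],[[0,0.25,0],0,0],[[0,0.3,0],0,0],[[0,0.3,0],0,0]])

```text
time_s: 16.43
tool_pos: [0.5635, 0.2728, 0.1293]
tool_rot: [1.809, 2.568, 0.001]
force: [-0.1, 0.1, -3.2]
opening: 0.383
gripper_force: 60.5
```

send_rows(deltas=[[[0,0.05,0],0,0],[[0,0.1,0],0,0],[[0,0.14,0],0,0],[[0,0.15,0],0,0],[[0,0.15,0],0,0],[[0,0.15,0],0,0]])

```text
time_s: 16.93
tool_pos: [0.5833, 0.2799, 0.1292]
tool_rot: [-1.809, -2.568, 0.001]
force: [0.3, 0.6, -3.5]
opening: 0.383
gripper_force: 60.6
```

send_rows(deltas=[[[0,0.01,0],0,0],[[0,0.02,0],0,0],[[0,0.02,0],0,0],[[0,0.02,0],0,0]])

```text
time_s: 17.27
tool_pos: [0.5862, 0.281, 0.1295]
tool_rot: [-1.81, -2.568, -0.0]
force: [0.1, 0.1, -3.1]
opening: 0.384
gripper_force: 60.6
```

send_rows(deltas=[[[0,0.01,0],0,0],[[0,0.015,0],0,0],[[0,0.015,0],0,0],[[0,0.015,0],0,0]])

```text
time_s: 17.6
tool_pos: [0.5884, 0.2818, 0.1294]
tool_rot: [-1.81, -2.568, 0.0]
force: [0.7, -0.3, -3.4]
opening: 0.381
gripper_force: 60.6
```

send_rows(deltas=[[[0,0.005,0],0,0],[[0,0.01,0],0,0],[[0,0.01,0],0,0],[[0,0.01,0],0,0]])

```text
time_s: 17.93
tool_pos: [0.5898, 0.2823, 0.1294]
tool_rot: [-1.81, -2.568, 0.0]
force: [-0.1, -0.7, -3.6]
opening: 0.388
gripper_force: 60.6
```

send_rows(deltas=[[[0,0.005,0],0,0],[[0,0.01,0],0,0],[[0,0.01,0],0,0],[[0,0.01,0],0,0]])

```text
time_s: 18.27
tool_pos: [0.5911, 0.2828, 0.1294]
tool_rot: [-1.809, -2.568, 0.0]
force: [-0.9, 0.4, -3.0]
opening: 0.382
gripper_force: 60.6
```

send_rows(deltas=[[[0,0.005,0],0,0],[[0,0.01,0],0,0],[[0,0.01,0],0,0],[[0,0.01,0],0,0]])

```text
time_s: 18.6
tool_pos: [0.5913, 0.2829, 0.1292]
tool_rot: [-1.808, -2.567, 0.004]
force: [-6.2, -2.9, 0.1]
opening: 0.383
gripper_force: 61.2
```

send_rows(deltas=[[[0,0.005,0],0,0],[[0,0.01,0],0,0],[[0,0.01,0],0,0],[[0,0.01,0],0,0]])

```text
time_s: 18.93
tool_pos: [0.5916, 0.283, 0.1291]
tool_rot: [-1.807, -2.566, 0.007]
force: [-11.7, -4.6, 3.3]
opening: 0.386
gripper_force: 61.5
```

send_rows(deltas=[[[0,-0.015,0],0,0],[[0,-0.015,0.01],0,0],[[0,-0.015,0.018],0,0],[[0,-0.015,0.018],0,0],[[0,-0.015,0.018],0,0]])

```text
time_s: 19.35
tool_pos: [0.5913, 0.2829, 0.1279]
tool_rot: [-1.809, -2.568, 0.001]
force: [-9.2, -3.4, 8.0]
opening: 0.383
gripper_force: 62.1
```

send_rows(deltas=[[[0,-0.005,0],0,0.4],[[0,-0.005,0],0,0.45],[[0,-0.005,0],0,0.55],[[0,-0.005,0],0,0.7],[[0,-0.005,0],0,0.8],[[0,-0.005,0],0,0.8],[[0,-0.005,0],0,0.8]])

```text
time_s: 19.93
tool_pos: [0.5913, 0.2828, 0.1267]
tool_rot: [1.81, 2.568, 0.0]
force: [0.1, -0.1, -0.1]
opening: 0.804
gripper_force: 0.0
```

send_rows(deltas=[[[0,0,-0.1],0,0.8],[[0,0,-0.25],0,0.8],[[0,0,-0.5],0,0.8],[[0,0,-0.75],0,0.8],[[0,0,-0.95],0,0.8],[[0,0,-0.95],0,0.8],[[0,0,-0.95],0,0.8]])

```text
time_s: 20.52
tool_pos: [0.5923, 0.2832, 0.2719]
tool_rot: [1.808, 2.566, 0.007]
force: [0.2, 0.4, -0.1]
opening: 0.796
gripper_force: 0.0
```

```bash
python3 - <<'E'
from lib import *
from plant import manip
p,st,M=now(); print(p.round(4),st["force"].round(1))
P=np.array([.524,.258,.344]); c=w(P,[-.049+.09+.0225+.003+.00225+.0015*4-.00225-.00075,0])[0]; print("cmd",c)
S=(.5622,-.1607)
calls((*c,.2696,.3432),[(*c,.30,.3432),(.54,.12,.32,.30),(.53,0,.32,.2637),(.545,-.08,.30,.2637),(*S,.19,.2637)])
s=manip.snapshot("scene"); t=manip.snapshot("top"); cv2.imwrite("pics/s9.png",s["pixels"]); cv2.imwrite("pics/t9.png",t["pixels"])
i=cv2.convertScaleAbs(cv2.resize(s["pixels"][190:350,440:560],None,fx=3.3,fy=3.3,interpolation=cv2.INTER_CUBIC),alpha=1.5,beta=10)
j=cv2.convertScaleAbs(cv2.resize(t["pixels"][200:340,100:220],None,fx=3.3,fy=3.3,interpolation=cv2.INTER_CUBIC),alpha=1.3)
h=min(len(i),len(j)); cv2.imwrite("pics/v9.png",np.hstack([i[:h],j[:h]]))
E
```

```text
[0.5923 0.2832 0.2719 0.3431] [ 0.2  0.4 -0.1]
cmd [0.5915464  0.28219808]
[0.0, 0.0, -0.203] -0.0 rows 1 -> [0.5915, 0.2822, 0.3, 0.3432]
[-0.451, -0.344, -0.067] 0.007 rows 3 -> [0.5657, 0.2011, 0.3101, 0.3212]
[-0.459, -0.333, -0.066] 0.007 rows 3 -> [0.5401, 0.12, 0.32, 0.2992]
[-0.372, -0.15, -0.0] 0.006 rows 2 -> [0.535, 0.0601, 0.32, 0.2804]
[-0.376, -0.143, -0.0] 0.005 rows 2 -> [0.53, -0.0001, 0.32, 0.2647]
[-0.541, -0.043, 0.133] 0.0 rows 3 -> [0.545, -0.0801, 0.3, 0.2647]
[-0.274, -0.015, 0.367] 0.0 rows 2 -> [0.5536, -0.1203, 0.245, 0.2647]
[-0.275, -0.015, 0.367] 0.0 rows 2 -> [0.5622, -0.1607, 0.19, 0.2647]
```

send_rows(deltas=[[[0,0,-0.2],0,0.8],[[0,0,-0.2],0,0.8]])

```text
time_s: 20.78
tool_pos: [0.5915, 0.2831, 0.3017]
tool_rot: [1.809, 2.568, 0.003]
force: [1.1, 0.5, 2.4]
opening: 0.801
gripper_force: 0.0
```

send_rows(deltas=[[[-0.45,-0.344,-0.067],0.007,0.8],[[-0.45,-0.344,-0.067],0.007,0.8],[[-0.45,-0.344,-0.067],0.007,0.8]])

```text
time_s: 21.03
tool_pos: [0.5653, 0.1928, 0.3097]
tool_rot: [1.848, 2.537, -0.005]
force: [1.7, -1.6, 1.3]
opening: 0.8
gripper_force: 0.0
```

send_rows(deltas=[[[-0.46,-0.333,-0.067],0.007,0.8],[[-0.46,-0.333,-0.067],0.007,0.8],[[-0.46,-0.333,-0.067],0.007,0.8]])

```text
time_s: 21.28
tool_pos: [0.5391, 0.1115, 0.3203]
tool_rot: [1.877, 2.516, -0.002]
force: [1.3, -1.9, 1.1]
opening: 0.802
gripper_force: 0.0
```

send_rows(deltas=[[[-0.37,-0.15,0],0.006,0.8],[[-0.37,-0.15,0],0.006,0.8]])

```text
time_s: 21.45
tool_pos: [0.5339, 0.0568, 0.3187]
tool_rot: [1.894, 2.506, -0.002]
force: [1.1, -0.9, 0.1]
opening: 0.799
gripper_force: 0.0
```

send_rows(deltas=[[[-0.376,-0.143,0],0.005,0.8],[[-0.376,-0.143,0],0.005,0.8]])

```text
time_s: 21.62
tool_pos: [0.5286, -0.0042, 0.3186]
tool_rot: [1.916, 2.49, -0.003]
force: [-0.7, -1.6, 0.6]
opening: 0.798
gripper_force: 0.0
```

send_rows(deltas=[[[-0.54,-0.043,0.133],0,0.8],[[-0.54,-0.043,0.133],0,0.8],[[-0.54,-0.043,0.133],0,0.8]])

```text
time_s: 21.87
tool_pos: [0.5429, -0.0885, 0.2968]
tool_rot: [-1.923, -2.484, 0.008]
force: [-1.9, -0.4, -0.5]
opening: 0.803
gripper_force: 0.0
```

send_rows(deltas=[[[-0.3,-0.015,0],0,0.8],[[-0.55,-0.03,0],0,0.8],[[-0.55,-0.03,0.35],0,0.8],[[-0.55,-0.03,0.6],0,0.8],[[-0.55,-0.03,0.73],0,0.8],[[-0.55,-0.03,0.73],0,0.8],[[-0.55,-0.03,0.73],0,0.8],[[-0.55,-0.03,0.73],0,0.8]])

```text
time_s: 22.53
tool_pos: [0.5625, -0.16, 0.1915]
tool_rot: [1.908, 2.494, 0.001]
force: [1.1, 0.3, 0.8]
opening: 0.801
gripper_force: 0.0
```

```bash
python3 - <<'E'
from lib import *
p,st,M=now(); print(p.round(4),st["force"].round(1))
P=np.array([.5438,-.2378,.2637]); print(loc(P,p[:2]))
calls((.5622,-.1607,.1905,.2647),[(.5622,-.1607,.13,.2647)])
calls(p,[(.5622,-.1607,.13,.2637)])
E
```

```text
[ 0.5625 -0.16    0.1915  0.2647] [1.1 0.3 0.8]
[[0.03831324 0.07020241]]
[0.0, 0.0, 0.403] -0.0 rows 2 -> [0.5622, -0.1607, 0.13, 0.2647]
[-0.004, -0.003, 0.41] 0.0 rows 2 -> [0.5622, -0.1607, 0.13, 0.2647]
```

send_rows(deltas=[[[0,0,0.08],0,0.8],[[0,0,0.16],0,0.8],[[0,0,0.24],0,0.8],[[0,0,0.32],0,0.8],[[0,0,0.4],0,0.8],[[0,0,0.4],0,0.8],[[0,0,0.4],0,0.8]])

```text
time_s: 23.12
tool_pos: [0.561, -0.1597, 0.1288]
tool_rot: [-1.908, -2.494, 0.002]
force: [-0.2, -0.3, 1.0]
opening: 0.799
gripper_force: 0.0
```

send_rows(deltas=[[[0,0,0],0,0.5],[[0,0,0],0,0.4],[[0,0,0],0,0.35],[[0,0,0],0,0.3],[[0,0,0],0,0.2],[[0,0,0],0,0],[[0,0,0],0,0],[[0,0,0],0,0]])

```text
time_s: 23.78
tool_pos: [0.562, -0.1599, 0.1305]
tool_rot: [1.909, 2.495, 0.001]
force: [-0.8, 0.4, 5.6]
opening: 0.239
gripper_force: 58.5
```

send_rows(deltas=[[[0,0,-0.02],0,0],[[0,0,-0.02],0,0],[[0,-0.05,-0.02],0,0],[[0,-0.12,-0.02],0,0],[[0,-0.19,-0.02],0,0],[[0,-0.26,-0.02],0,0],[[0,-0.33,-0.02],0,0],[[0,-0.4,-0.02],0,0],[[0,-0.47,-0.02],0,0],[[0,-0.53,-0.02],0,0],[[0,-0.55,-0.02],0,0],[[0,-0.55,-0.02],0,0]])

```text
time_s: 24.78
tool_pos: [0.4813, -0.1818, 0.1331]
tool_rot: [1.91, 2.494, 0.001]
force: [0.1, 0.4, -1.9]
opening: 0.242
gripper_force: 58.7
```

send_rows(deltas=[[[0,0,-0.1],0,0],[[0,0,-0.25],0,0],[[0,0,-0.4],0,0],[[0,0,-0.4],0,0],[[0,0,-0.4],0,0]])

```text
time_s: 25.2
tool_pos: [0.4833, -0.1814, 0.194]
tool_rot: [1.906, 2.494, 0.002]
force: [-0.6, -0.5, -2.9]
opening: 0.238
gripper_force: 58.9
```

send_rows(deltas=[[[0,0,-0.05],0,0],[[0,0,-0.1],0,0],[[0,0,-0.15],0,0],[[0,0,-0.2],0,0],[[0,0,-0.25],0,0],[[0,0,-0.3],0,0],[[0,0,-0.35],0,0],[[0,0,-0.4],0,0]])

```text
time_s: 25.87
tool_pos: [0.4821, -0.1814, 0.2537]
tool_rot: [1.909, 2.495, 0.0]
force: [0.3, 0.2, -1.9]
opening: 0.242
gripper_force: 58.9
```

send_rows(deltas=[[[0,0,-0.2],0,0],[[0,0,-0.36],0,0],[[0,0,-0.36],0,0],[[0,0,-0.36],0,0],[[0,0,-0.36],0,0]])

```text
time_s: 26.28
tool_pos: [0.4819, -0.1813, 0.3064]
tool_rot: [-1.909, -2.495, 0.0]
force: [-0.1, 0.4, -2.2]
opening: 0.244
gripper_force: 59.1
```

```bash
python3 - <<'E'
from lib import *
p,st,M=now(); print(p.round(4),st["force"].round(1))
c=np.array([.5622,-.1607])-.0825*np.array([np.cos(.2647),np.sin(.2647)]); z=.1305+.003+.06+.06+.054; print(c,z)
P=[.5262,.259,.344]; t=w(P,[-.049,0])[0]; print(t)
calls((*c,z,.2647),[(.50,0,z,.30),(*t,z,.344)])
E
```

```text
[ 0.4819 -0.1813  0.3064  0.2647] [-0.1  0.4 -2.2]
[ 0.48257339 -0.18228363] 0.3075
[0.48007075 0.24247448]
[0.571, 0.215, -0.0] -0.006 rows 3 -> [0.4913, -0.0912, 0.3075, 0.2835]
[0.567, 0.226, -0.0] -0.005 rows 3 -> [0.5, -0.0, 0.3075, 0.2993]
[0.528, 0.116, -0.0] -0.005 rows 2 -> [0.4933, 0.0808, 0.3075, 0.315]
[0.526, 0.125, -0.0] -0.005 rows 2 -> [0.4867, 0.1616, 0.3075, 0.3307]
[0.524, 0.133, -0.0] -0.004 rows 2 -> [0.4801, 0.2424, 0.3075, 0.3432]
```

send_rows(deltas=[[[0.1,0.04,0],0,0],[[0.25,0.09,0],-0.006,0],[[0.42,0.16,0],-0.006,0],[[0.57,0.215,0],-0.006,0]])

```text
time_s: 26.62
tool_pos: [0.4902, -0.0889, 0.3054]
tool_rot: [-1.884, -2.511, 0.002]
force: [0.6, -0.1, -1.9]
opening: 0.239
gripper_force: 59.1
```

send_rows(deltas=[[[0.19,0.08,0],-0.005,0],[[0.38,0.15,0],-0.005,0],[[0.567,0.226,0],-0.005,0]])

```text
time_s: 26.87
tool_pos: [0.4987, 0.0021, 0.3056]
tool_rot: [-1.865, -2.526, 0.003]
force: [0.6, 0.9, -1.7]
opening: 0.243
gripper_force: 59.1
```

send_rows(deltas=[[[0.18,0.04,0],-0.005,0],[[0.36,0.08,0],-0.005,0],[[0.528,0.116,0],-0.005,0]])

```text
time_s: 27.12
tool_pos: [0.4919, 0.0832, 0.3054]
tool_rot: [-1.843, -2.542, 0.003]
force: [0.7, -1.1, -1.5]
opening: 0.243
gripper_force: 59.1
```

send_rows(deltas=[[[0.18,0.04,0],-0.005,0],[[0.36,0.08,0],-0.005,0],[[0.526,0.125,0],-0.005,0]])

```text
time_s: 27.37
tool_pos: [0.4851, 0.1638, 0.3054]
tool_rot: [-1.824, -2.556, 0.003]
force: [0.4, -0.6, -2.7]
opening: 0.243
gripper_force: 59.1
```

send_rows(deltas=[[[0.18,0.04,0],-0.004,0],[[0.33,0.08,0],-0.004,0],[[0.45,0.11,0],-0.004,0],[[0.524,0.133,0],-0.004,0],[[0.524,0.133,0],-0.004,0],[[0.524,0.133,0],-0.004,0],[[0.524,0.133,0],-0.004,0]])

```text
time_s: 27.95
tool_pos: [0.48, 0.2414, 0.3065]
tool_rot: [1.812, 2.566, -0.002]
force: [-0.6, -1.0, -2.2]
opening: 0.242
gripper_force: 59.2
```

send_rows(deltas=[[[0,0,0.15],0,0],[[0,0,0.3],0,0],[[0,0,0.42],0,0],[[0,0,0.46],0,0],[[0,0,0.46],0,0],[[0,0,0.46],0,0],[[0,0,0.46],0,0]])

```text
time_s: 28.53
tool_pos: [0.4805, 0.243, 0.2395]
tool_rot: [1.81, 2.567, 0.003]
force: [-0.1, -0.4, -0.8]
opening: 0.243
gripper_force: 59.1
```

send_rows(deltas=[[[0,0,0.04],0,0],[[0,0,0.08],0,0],[[0,0,0.12],0,0],[[0,0,0.16],0,0],[[0,0,0.2],0,0],[[0,0,0.24],0,0]])

```text
time_s: 29.03
tool_pos: [0.4795, 0.2431, 0.201]
tool_rot: [-1.809, -2.568, 0.001]
force: [0.2, -0.0, -1.5]
opening: 0.241
gripper_force: 59.1
```

send_rows(deltas=[[[0,0,0.05],0,0],[[0,0,0.12],0,0],[[0,0,0.2],0,0],[[0,0,0.28],0,0],[[0,0,0.36],0,0],[[0,0,0.42],0,0],[[0,0,0.45],0,0],[[0,0,0.465],0,0],[[0,0,0.465],0,0],[[0,0,0.465],0,0]])

```text
time_s: 29.87
tool_pos: [0.4799, 0.2433, 0.1325]
tool_rot: [1.809, 2.568, 0.001]
force: [0.2, 0.6, -1.6]
opening: 0.246
gripper_force: 59.1
```

send_rows(deltas=[[[0,0.04,0],0,0],[[0,0.08,0],0,0],[[0,0.12,0],0,0],[[0,0.16,0],0,0],[[0,0.2,0],0,0],[[0,0.24,0],0,0],[[0,0.28,0],0,0],[[0,0.31,0],0,0],[[0,0.33,0],0,0],[[0,0.33,0],0,0],[[0,0.33,0],0,0]])

```text
time_s: 30.78
tool_pos: [0.5262, 0.2597, 0.1319]
tool_rot: [-1.81, -2.568, 0.001]
force: [-1.2, 0.0, -2.4]
opening: 0.237
gripper_force: 59.1
```

send_rows(deltas=[[[0,0,0.006],0,0],[[0,0,0.012],0,0],[[0,0,0.016],0,0],[[0,0,0.016],0,0],[[0,0,0.016],0,0]])

```text
time_s: 31.2
tool_pos: [0.5261, 0.2598, 0.1305]
tool_rot: [-1.809, -2.568, -0.001]
force: [-3.6, -2.2, 5.7]
opening: 0.241
gripper_force: 60.0
```

send_rows(deltas=[[[0,0,0],0,0.26],[[0,0,0],0,0.3],[[0,0,0],0,0.36],[[0,0,0],0,0.4],[[0,0,0],0,0.4],[[0,0,0],0,0.4]])

```text
time_s: 31.7
tool_pos: [0.5263, 0.2598, 0.1297]
tool_rot: [-1.809, -2.568, 0.0]
force: [0.0, 0.2, -0.5]
opening: 0.403
gripper_force: 0.0
```

send_rows(deltas=[[[0,0,-0.05],0,0.4],[[0,0,-0.12],0,0.4],[[0,0,-0.2],0,0.4],[[0,0,-0.35],0,0.4],[[0,0,-0.6],0,0.4],[[0,0,-0.85],0,0.4],[[0,0,-0.95],0,0.4],[[0,0,-0.95],0,0.4],[[0,0,-0.95],0,0.4]])

```text
time_s: 32.45
tool_pos: [0.527, 0.2601, 0.2749]
tool_rot: [1.809, 2.567, 0.006]
force: [0.7, 0.4, -1.0]
opening: 0.402
gripper_force: 0.0
```

```bash
python3 - <<'E'
from lib import *
from plant import manip
p,st,M=now(); print(p.round(4),st["force"].round(1),st["time_s"])
s=manip.snapshot("scene"); t=manip.snapshot("top"); K=3
i=cv2.convertScaleAbs(cv2.resize(s["pixels"][190:370,440:570],None,fx=K,fy=K,interpolation=cv2.INTER_CUBIC),alpha=1.5,beta=10)
from sfit import outline
P=[.5266,.259,.344]
for x in(.069,0.):
    a=np.linspace(0,2*np.pi,40); l=np.c_[x+.022*np.cos(a),.022*np.sin(a)]
    q=((proj(s,np.c_[w(P,l),np.full(40,.131)])-[440,190]+.5)*K).astype(int); cv2.polylines(i,[q],True,(0,255,255),1)
j=cv2.convertScaleAbs(cv2.resize(t["pixels"][180:340,80:240],None,fx=2.5,fy=2.5,interpolation=cv2.INTER_CUBIC),alpha=1.3)
c=np.zeros((540,790,3),np.uint8); c[:i.shape[0],:i.shape[1]]=i; c[:j.shape[0],390:790]=j
cv2.imwrite("pics/vA.png",c)
E
```

```text
[0.527  0.2601 0.2749 0.343 ] [ 0.7  0.4 -1. ] 32.45
```

View pics/vA.png

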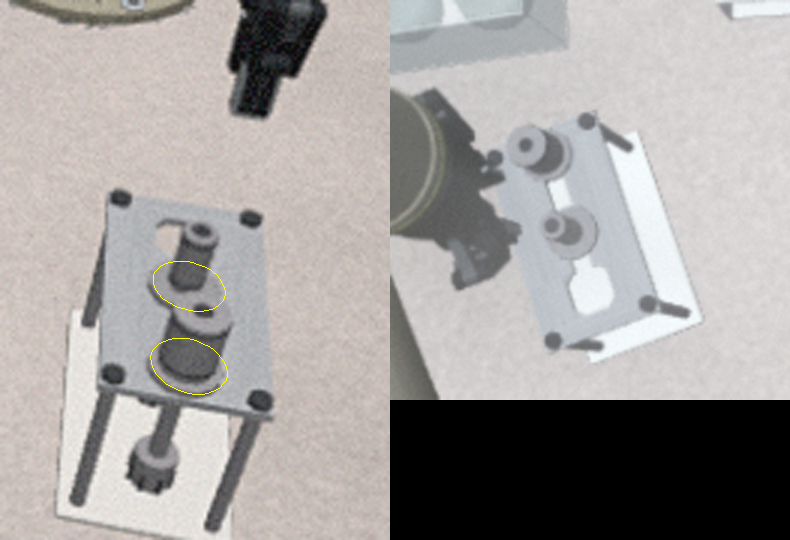

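The picture shows both tools upright in the stand slot. The thick one is home at the blind end, with its collar at left-panel (190,365). The slim one is behind it at (188,287), with its collar clear of the wide end; in the right panel a strip of narrow slot shows at (573,262). The gripper is well clear.

```bash
python3 -c "
from plant import manip
print(manip.close_job())"
```

```text
the job is handed in; nothing more can be done
None
```

I hung the thick tool fully home at the blind end of the drying stand's slot, then hung the slim tool behind it, its collar flat and about 9 mm clear of the wide end, and handed the job in at about 32 s of the 72 s limit (the hand-in call printed no verdict).

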